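# Open the push-and-turn cap of the cleaner jug

### The arm

A 7-joint arm with a two-finger parallel gripper is mounted at the origin on a cart in front of the work surface, level with it; the furniture and walls round the work are solid. World frame = base frame: x ahead of the robot, y to its left, z up, the work surface at z = 0. Lengths are in m, angles in degrees, forces in N, time in s.
With the tool pointing down it reaches from about 0.4 to 0.875 m from the base axis. Payload 6.5 kg.
Tool frame: the origin (TCP) lies at the very end of the fingers, on their centre line; the grasp point (between the pads) lies 19 mm behind it; z points along the fingers, y is the line along which they close (so a half turn about z gives the same grasp; the last joint's range is limited). The gripper opens to 85 mm and grips with 20 to 120 N. Pads are 22 mm wide; open, the fingers measure 114 mm over their backs; the gripper's body (76 mm by 85 mm) begins 54 mm behind the grasp point. The pads swing forward as they close: fully open they stand 13 mm farther back than shut.
Start: joints at [-79.481, 30.733, -0.252, 88.115, 0.149, 61.152, -4.079], TCP at [0.161, 0.63, 0.231] pointing down, gripper open.
Joint ranges: [-154.64, 154.64], [-21.42, 123.67], [-72.66, 72.17], [13.99, 137.28], [-74.86, 254.86], [10.95, 109.41], [-158.01, 158.01]. Speed limits (degrees/s): [136.94, 136.94, 180, 180, 180, 180, 180].

### API

Orientations are given as [roll, pitch, yaw] about the fixed x, y, z axes, in that order (R = Rz(yaw) Ry(pitch) Rx(roll)).
In Python, from station import telemetry, viewer, job gives the robot as it stands.
- The arm moves only by the tool jog_arm, never from a script. Its argument "rows" is a list that holds one entry, the list of rows, each a list of 7 numbers: the opening, from 0 (shut) to 1 (fully open), then the shift along the tool's x, y, z in m, then the turn, a rotation vector about the tool's x, y, z in rad. In form: [[[jaw, dx, dy, dz, rx, ry, rz], ...]]. A call has exactly 5 rows; each row shifts and turns the commanded pose from where the row before left it, along the tool's axes as they then stand; what a row does not reach is not made up. A row lasts 1/12 s, in which the tool goes at most 41.7 mm and 7.16 degrees, less where a joint would pass 70% of its speed; a pose out of reach is approached as far as the arm can. A call with a gripper value outside its range is refused whole. The fingers move at their own pace and stop on an object; "newtons" is the grip in N (left out, the last holds). Time passes only in rows, so rows that do not move let the fingers close, or fill a call up. It gives the time, the measured TCP pose, the force, the opening and the grip force at its end, in the units of the state.
- telemetry.state(): the state, without advancing time (a new reading comes with each control period).
- viewer.get_image(name): name is "scene" or "side" or "wrist"; returns (picture, depth): 420x560x3 uint8, red, green, blue; 420x560 float32, m along the optical axis (not along the pixel's ray), 0 where there is no reading.
- viewer.calibration(name): a dict with "intrinsics" (3x3 intrinsics, pixels), "dist_coeffs" ([k1, k2, p1, p2, k3] as OpenCV has them; the pictures are not rectified), "eye" and "attitude" of the camera in the world. Camera axes: x right, y up, looking along -z (the intrinsics and any distortion apply to the point x, -y, -z); pixel columns grow to the right and rows downward; lengths in m; the calibration is good to about 2 mm. A picture is of the moment at which its call begins: read the wrist's pose just before it. calibration takes no time and is no camera call; for the wrist camera it gives the pose at the moment of the call.
- job.job_done(): hands the job in; it is judged then, once.
The state is a dict: "time": time; "qpos": joint angles; "dq": joint speeds; "joint_torque": joint torques, N m; "position": TCP position; "eef_rot": TCP orientation; "contact_force": force on the tool from outside, world axes, zero at the start; "torque": the same for the moment, N m; "opening": finger opening in m; "finger_force": force on a finger pad.
Only numpy, scipy, OpenCV 4.12 (cv2) and the standard library are available. Lean on these libraries where they do the work, as an engineer would, in place of code of your own. Each camera call takes 0.05 s, during which the arm holds its last target. There are 200 camera calls.

### The job

Get the cleaner jug ready for dosing: first stand the empty measuring cup upright on the table, let go of it, centred in front of the jug's pouring side (the side opposite its handle), about two centimetres clear of the jug's holder. Then take the jug's safety cap, press it down, keep it pressed while twisting it counter-clockwise until it is free, lift it off and finish still holding it in the gripper, roughly level, a hand's breadth or a little less above the jug's mouth. Leave the other things on the table where they are.

Things in the scene. Friction and masses are not known exactly. Their poses are not given: they have to be found in the camera images.
- jug: White jug, fixed. Origin on the table under its neck axis, z up. Loop handle on its +x side (to x = 91 mm, z 32 to 118 mm); pouring side -x, facing the robot within 52 degrees. Body 90 (x) by 80 (y) mm, shoulder 132 mm high. The fixed grey holder round its foot is a tray 108 (x) by 98 (y) mm, 30 mm high: front edge at x = -54 mm; screw tabs 7 mm high reach y = +-70 mm.
- mouth (a point): Point on the neck axis, 148 mm above the table, where the cap's origin is while the cap is seated and locked; axes parallel to the jug's. To unlock, the cap must be pressed down more than 3 mm against its spring (about 8 N) and kept down while it is turned; it bottoms at 6 mm (about 11 N).
- cap: Round ribbed white cap, 44 mm diameter, 32 mm high, a raised bar along its x axis on top; 30 g; origin at the centre of its lower rim, z up. Starts with x along the jug's x. Pressed down, it turns counter-clockwise seen from above (+ about z): free to lift from 46 to 76 degrees, stop at 78; 60 is the middle. Unpressed it will not turn; it never turns clockwise.
- cup: Empty grey measuring cup, open at the top, 94 mm high, outer diameter 52 mm at the foot and 60 mm at the rim, wall 3 mm, about 80 g; origin at the centre of its underside, z up. It stands in the left half of the work area.
- tin_near: Bystander: food tin, 75 mm diameter, 110 mm high, between cup and jug and a little farther back; origin at the centre of its foot.
- tape: Bystander: roll of brown packing tape lying flat, 116 mm diameter, 48 mm high, at the right; origin at the centre of its underside.
- tin_front: Bystander: food tin, 75 mm diameter, 110 mm high, right of the middle near the front edge; origin at the centre of its foot.
Mind the look-alikes: they are no part of the job. There is more than one size of the cap; the job needs the largest.

How it is judged:
By the outcome, as a careful person would: the job done as asked, in the order asked, and still so for the second after the job is handed in, while the arm keeps its last pose, push and grip.
It also fails if it takes over 53 s, if anything falls off the work surface, if the arm or the gripper's body presses on something with over 40 N, if the wrist force passes 120 N, or if a joint passes its speed limit or range.

## Working session

There is one attempt and no reset: what is moved stays moved. The work goes in short steps, Python scripts to look and compute and a tool call to move; the robot and the scene stay as the last step left them, time stands still between calls to the robot, and variables do not carry over. Pictures are saved under pics/ and viewed, at most 10 in all, crops included, and the job is handed in when it is done.

Besides the shell and the picture viewer there is one more tool, called after "Request:" as a command line: name --argument value ..., lists and objects as JSON in quotes. jog_arm: Moves the arm, as the interface text tells. Its arguments: {"type":"object","properties":{"rows":{"type":"array","items":{"type":"array","items":{"type":"array","items":{"type":"number"}}}},"newtons":{"type":"number"}},"required":["rows"]}

```bash
mkdir -p pics; ls; python3 - <<'E'
from station import telemetry, viewer
import cv2,numpy as np
s=telemetry.state()
for k,v in s.items(): print(k,np.round(v,3).tolist())
for n in("scene","side"):
    c=viewer.calibration(n); print(n,{k:np.round(v,4).tolist() for k,v in c.items()})
    im,d=viewer.get_image(n); cv2.imwrite(f"pics/{n}0.png",im[:,:,::-1]); np.savez(f"pics/{n}0.npz",im=im,d=d,**c)
E
```

```text
pics
time 0.0
qpos [-79.48, 30.778, -0.254, 88.171, 0.149, 61.151, -4.08]
dq [-0.022, -0.038, 0.027, 0.061, 0.024, -0.049, 0.013]
joint_torque [0.0, -58.341, 1.049, -25.911, 0.012, 0.01, -0.0]
position [0.161, 0.629, 0.23]
eef_rot [-179.901, 0.008, 165.69]
contact_force [0.0, 0.692, -0.176]
torque [0.039, -0.035, -0.013]
finger_force 0.0
opening 0.086
scene {'intrinsics': [[497.4911, 0.0, 270.2702], [0.0, 497.4911, 209.8635], [0.0, 0.0, 1.0]], 'dist_coeffs': [0.0028, 0.0, 0.0, 0.0, 0.0], 'eye': [-0.2667, -0.5911, 1.0046], 'attitude': [42.0776, 0.2558, -63.9844]}
side {'intrinsics': [[396.3625, 0.0, 281.9352], [0.0, 396.3625, 208.4097], [0.0, 0.0, 1.0]], 'dist_coeffs': [-0.0746, 0.0, 0.0, 0.0, 0.0], 'eye': [-0.0181, -1.0696, 0.9176], 'attitude': [48.9471, -0.5541, -29.0157]}
```

View pics/scene0.png

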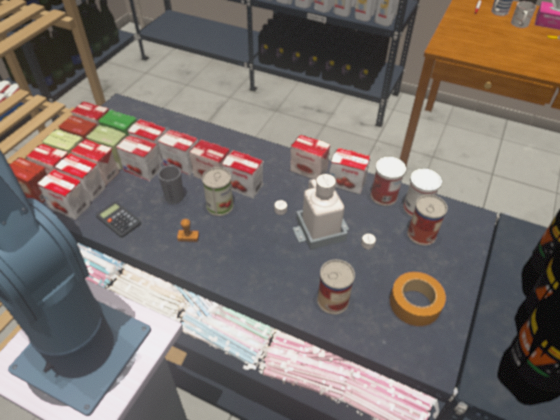

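View pics/side0.png

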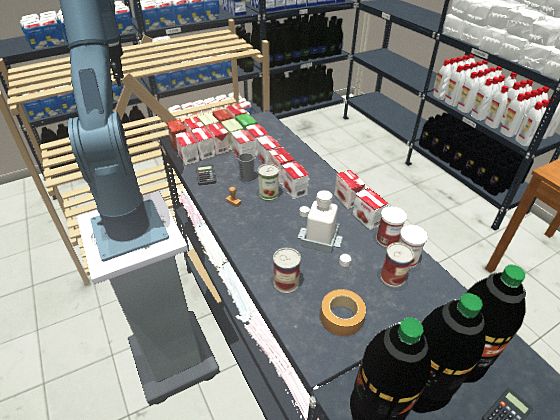

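The scene view shows the cup at (172,185), a tin at (218,192) right of it, and the jug at (324,210) with its cap at (325,187). White discs lie on the table at (281,207) and (369,241). The stamp is at (187,231), the front tin at (336,286) and the tape at (418,298).
Cap candidates: (325,187) on the jug's neck, and the table discs at (281,207) and (369,241). The cap on the jug fits because it is the largest and is seated. I'll confirm with an enlarged crop.

```bash
cat > h.py <<'E'
import numpy as np,cv2
from scipy.spatial.transform import Rotation as R
def cloud(f):
    z=np.load(f); d=z['d']; h,w=d.shape
    u,v=np.meshgrid(np.arange(w),np.arange(h))
    p=cv2.undistortPoints(np.stack([u,v],-1).reshape(-1,1,2).astype(np.float32),z['intrinsics'],z['dist_coeffs']).reshape(h,w,2)
    P=np.stack([p[...,0]*d,-p[...,1]*d,-d],-1)
    P=P@R.from_euler('xyz',z['attitude'],degrees=True).as_matrix().T+z['eye']
    P[d==0]=np.nan
    return z['im'],P
def circ(p):
    A=np.c_[2*p,np.ones(len(p))]; s=np.linalg.lstsq(A,(p**2).sum(1),rcond=None)[0]
    return s[:2],np.sqrt(s[2]+s[0]**2+s[1]**2)
E
python3 - <<'E'
from h import *
im,P=cloud('pics/scene0.npz')
def box(P,r): return P[r[1]:r[3],r[0]:r[2]].reshape(-1,3)
for n,im_,regs in(("scene",0,dict(cup=(155,162,190,206),cap=(310,172,338,203),tin=(200,165,236,218),front=(315,258,358,314),d1=(272,198,290,217),d2=(360,232,378,250))),("side",0,dict(cup=(234,148,260,184),cap=(313,190,334,208),tin=(256,162,282,202)))):
    im,P=cloud(f'pics/{n}0.npz')
    for k,r in regs.items():
        p=box(P,r); p=p[np.isfinite(p[:,0])&(p[:,2]>.008)]
        hi=np.percentile(p[:,2],97); t=p[p[:,2]>hi-.006]
        print(n,k,len(p),'ztop',hi.round(4),'top mean',t.mean(0).round(4),'ext',np.ptp(t,axis=0).round(3), 'bbox',p.min(0).round(3),p.max(0).round(3))
    if n=='scene':
        for z0,z1 in((.01,.04),(.004,.010),(.06,.12),(.12,.16),(.162,.19)):
            q=box(P,(285,165,362,250)); q=q[(q[:,2]>z0)&(q[:,2]<z1)]
            if len(q)>4: print('jug',z0,z1,len(q),cv2.minAreaRect((q[:,:2]*1000).astype(np.float32)))
        cv2.imwrite('pics/crop1.png',cv2.resize(im[160:260,265:385,::-1],None,fx=6,fy=6,interpolation=cv2.INTER_CUBIC))
E
```

```text
scene cup 927 ztop 0.0948 top mean [0.4733 0.0737 0.0931] ext [0.063 0.064 0.011] bbox [0.442 0.04  0.008] [0.576 0.175 0.1  ]
scene cap 819 ztop 0.1829 top mean [ 0.5404 -0.3381  0.1809] ext [0.048 0.044 0.008] bbox [ 0.512 -0.373  0.008] [ 0.734 -0.236  0.185]
scene tin 1427 ztop 0.111 top mean [ 0.501  -0.057   0.1082] ext [0.076 0.077 0.01 ] bbox [ 0.462 -0.096  0.008] [0.584 0.045 0.115]
scene front 1533 ztop 0.1113 top mean [ 0.3553 -0.4452  0.108 ] ext [0.076 0.073 0.009] bbox [ 0.317 -0.482  0.008] [ 0.393 -0.408  0.114]
scene d1 130 ztop 0.0259 top mean [ 0.5566 -0.2154  0.0236] ext [0.036 0.031 0.007] bbox [ 0.538 -0.231  0.008] [ 0.575 -0.199  0.027]
scene d2 150 ztop 0.0278 top mean [ 0.5476 -0.4653  0.0247] ext [0.032 0.03  0.008] bbox [ 0.53  -0.481  0.008] [ 0.565 -0.448  0.029]
jug 0.01 0.04 1047 ((616.6852416992188, -313.47216796875), (301.5470275878906, 203.42347717285156), 18.104049682617188)
jug 0.004 0.01 406 ((617.46533203125, -307.8968200683594), (301.0299072265625, 218.48435974121094), 19.3134765625)
jug 0.06 0.12 1137 ((601.0111694335938, -337.61920166015625), (230.0168914794922, 123.47005462646484), 8.373091697692871)
jug 0.12 0.16 549 ((539.55517578125, -339.5068359375), (85.58622741699219, 73.70387268066406), 43.189002990722656)
jug 0.162 0.19 298 ((540.4143676757812, -338.266357421875), (45.42375183105469, 45.228721618652344), 27.084463119506836)
side cup 560 ztop 0.1012 top mean [ 0.4671 -0.0181  0.1037] ext [0.046 0.158 0.017] bbox [ 0.44  -0.061  0.008] [0.571 0.251 0.112]
side cap 278 ztop 0.1821 top mean [ 0.5362 -0.3391  0.1797] ext [0.044 0.042 0.008] bbox [ 0.515 -0.361  0.118] [ 0.582 -0.288  0.184]
side tin 761 ztop 0.1098 top mean [ 0.4956 -0.0567  0.1072] ext [0.074 0.077 0.009] bbox [ 0.458 -0.097  0.008] [0.571 0.115 0.113]
```

View pics/crop1.png

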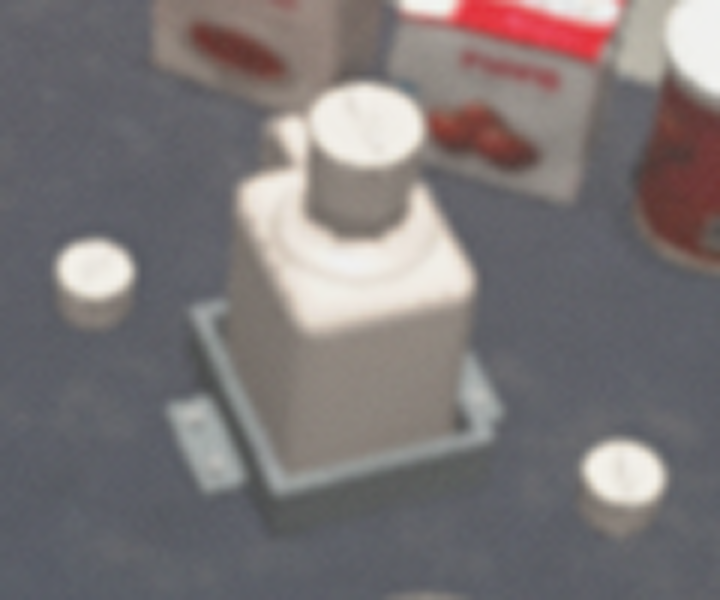

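The crop confirms it. The large ribbed cap with its bar is on the jug at crop (365,150). The two table discs at crop (95,280) and (620,480) are only about 31 mm across, so they are look-alikes. The tray's front edge runs from (280,490) to (490,430), with tabs at its two sides.

```bash
cat >> h.py <<'E'
def ray(f,px,z0):
    z=np.load(f); p=cv2.undistortPoints(np.array(px,np.float32).reshape(-1,1,2),z['intrinsics'],z['dist_coeffs']).reshape(-1,2)
    d=np.c_[p[:,0],-p[:,1],-np.ones(len(p))]@R.from_euler('xyz',z['attitude'],degrees=True).as_matrix().T
    return z['eye']+d*((z0-z['eye'][2])/d[:,2])[:,None]
E
python3 - <<'E'
from h import *
c=np.array([[280,490],[490,430],[195,305]])/6+[265,160]
w=ray('pics/scene0.npz',c,.03); print(w.round(4)); e=w[0]-w[1]; g=w[2]-w[0]
print('front len',np.linalg.norm(e),'yaw y',np.degrees(np.arctan2(e[1],e[0])),'side',np.linalg.norm(g),np.degrees(np.arctan2(g[1],g[0])))
im,P=cloud('pics/scene0.npz')
q=P[165:250,285:362].reshape(-1,3); q=q[np.isfinite(q[:,0])]
q=q[np.linalg.norm(q[:,:2]-[.538,-.339],axis=1)<.075]
for a,b in((.012,.026),(.06,.115),(.128,.14)):
    s=q[(q[:,2]>a)&(q[:,2]<b)]; print(a,len(s),cv2.minAreaRect((s[:,:2]*1000).astype(np.float32)))
for n,r in(('scene',(155,162,190,206)),('side',(234,148,260,184))):
    im,P=cloud(f'pics/{n}0.npz'); p=P[r[1]:r[3],r[0]:r[2]].reshape(-1,3)
    p=p[(p[:,2]>.088)&(p[:,2]<.1)&(np.linalg.norm(p[:,:2]-[.472,.073],axis=1)<.045)]
    print('cup',n,len(p),cv2.minEnclosingCircle((p[:,:2]*1000).astype(np.float32)))
    im,P=cloud(f'pics/{n}0.npz'); p=P[120:320].reshape(-1,3); p=p[(p[:,2]>.176)&(np.linalg.norm(p[:,:2]-[.538,-.339],axis=1)<.03)]
    print('cap',n,len(p),cv2.minEnclosingCircle((p[:,:2]*1000).astype(np.float32)))
E
```

```text
[[ 0.471  -0.3411  0.03  ]
 [ 0.5395 -0.4085  0.03  ]
 [ 0.5502 -0.2674  0.03  ]]
front len 0.09601467455627379 yaw y 135.47797220623318 side 0.10824028417793134 42.949260500093345
0.012 217 ((540.0873413085938, -338.701171875), (108.85838317871094, 98.60346984863281), 43.082733154296875)
0.06 639 ((531.7777099609375, -324.70892333984375), (121.19873809814453, 70.15327453613281), 64.16702270507812)
0.128 176 ((532.91650390625, -341.0865783691406), (46.40846252441406, 58.6490364074707), 14.461174964904785)
cup scene 129 ((473.0738220214844, 73.64715576171875), 32.413063049316406)
cap scene 213 ((541.1045532226562, -339.1922912597656), 24.353328704833984)
cup side 63 ((474.9793395996094, 69.0527114868164), 34.359188079833984)
cap side 119 ((536.2374877929688, -338.7409362792969), 23.58946990966797)
```

Request:
jog_arm --rows '[[[1,-0.0275,-0.029,0,0,0,0],[1,-0.0275,-0.029,0,0,0,0],[1,-0.0275,-0.029,0,0,0,0],[1,-0.0275,-0.029,0,0,0,0],[1,-0.0275,-0.029,0,0,0,0]]]'

```text
time: 0.52
position: [0.2586, 0.4533, 0.231]
eef_rot: [-180.0, -0.0, 165.7]
contact_force: [0.7, 0.2, 0.3]
opening: 0.0852
finger_force: 0.0
```

Request:
jog_arm --rows '[[[1,-0.0275,-0.029,0,0,0,0],[1,-0.0275,-0.029,0,0,0,0],[1,-0.0275,-0.029,0,0,0,0],[1,-0.0275,-0.029,0,0,0,0],[1,-0.0275,-0.029,0,0,0,0]]]'

```text
time: 0.93
position: [0.3558, 0.2789, 0.2312]
eef_rot: [-180.0, -0.0, 165.7]
contact_force: [1.2, 0.3, 0.1]
opening: 0.0853
finger_force: 0.0
```

Request:
jog_arm --rows '[[[1,-0.0275,-0.029,0,0,0,0],[1,-0.0275,-0.029,0,0,0,0],[1,0,0,0,0,0,0.12],[1,0,0,0,0,0,0.12],[1,0,0,0,0,0,0.12]]]'

```text
time: 1.35
position: [0.3946, 0.21, 0.2311]
eef_rot: [-180.0, -0.0, 144.6]
contact_force: [-0.0, 0.0, -1.0]
opening: 0.0854
finger_force: 0.0
```

Request:
jog_arm --rows '[[[1,0,0,0,0,0,0.12],[1,0,0,0,0,0,0.12],[1,0,0,0,0,0,0.12],[1,0,0,0,0,0,0.12],[1,0,0,0,0,0,0.12]]]'

```text
time: 1.77
position: [0.3942, 0.2109, 0.2311]
eef_rot: [-180.0, 0.0, 110.3]
contact_force: [-0.2, 0.2, -0.8]
opening: 0.0855
finger_force: 0.0
```

Request:
jog_arm --rows '[[[1,0,0,0,0,0,0.12],[1,0,0,0,0,0,0.12],[1,0,0,0,0,0,0.12],[1,0,0,0,0,0,0],[1,0,0,0,0,0,0]]]'

```text
time: 2.18
position: [0.3942, 0.211, 0.2311]
eef_rot: [-180.0, 0.0, 90.3]
contact_force: [-0.2, -0.3, -0.2]
opening: 0.0856
finger_force: 0.0
```

```bash
cat >> h.py <<'E'
def snap(n,tag):
    from station import viewer
    c=viewer.calibration(n); im,d=viewer.get_image(n); cv2.imwrite(f"pics/{tag}.png",im[:,:,::-1]); np.savez(f"pics/{tag}.npz",im=im,d=d,**c)
    return cloud(f"pics/{tag}.npz")
def disc(P,c,r,z0,z1):
    p=P.reshape(-1,3); p=p[(p[:,2]>z0)&(p[:,2]<z1)&(np.linalg.norm(p[:,:2]-c,axis=1)<r)]
    return len(p),np.round(cv2.minEnclosingCircle((p[:,:2]*1000).astype(np.float32))[0],1) if len(p) else 0,np.round(circ(p[:,:2])[0]*1000,1) if len(p)>5 else 0
E
python3 - <<'E'
from h import *
from station import telemetry
s=telemetry.state(); print(s['time'],s['position'],s['eef_rot'],np.round(s['qpos'],1))
im,P=snap('wrist','w1'); print(disc(P,[.472,.073],.05,.085,.1),disc(P,[.472,.073],.05,.03,.08))
E
```

```text
2.1833 [0.39420174 0.21100116 0.2311288 ] [-1.79981430e+02  1.94019356e-02  9.02724637e+01] [-52.2  11.   20.7 118.5  -4.9  51.4 -28.5]
(1200, array([471.2,  73.3]), array([470.8,  74. ])) (2751, array([469.6,  74.1]), array([470.5,  74.2]))
```

View pics/w1.png

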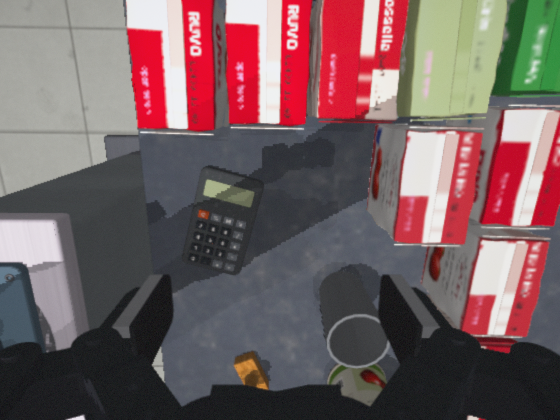

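The wrist view shows the cup's rim at (357,340), empty and upright, with the tin's top at (358,385) behind it and boxes from about (425,270) rightwards. I'll check clearance for the fingers on the box side.

```bash
python3 - <<'E'
from h import *
for f in('w1','scene0'):
    im,P=cloud(f'pics/{f}.npz'); p=P.reshape(-1,3); d=p[:,:2]-[.471,.074]; r=np.linalg.norm(d,axis=1)
    m=(p[:,2]>.03)&(p[:,2]<.2)&(r>.038)&(r<.13); a=np.degrees(np.arctan2(d[:,1],d[:,0]))
    for b in range(-180,180,30):
        k=m&(a>=b)&(a<b+30)
        if k.sum()>5: print(f,b,k.sum(),np.percentile(r[k],3).round(3))
E
```

```text
w1 -120 14 0.106
w1 -90 978 0.097
w1 -30 315 0.101
w1 0 3222 0.094
w1 30 1893 0.108
w1 60 1997 0.103
scene0 -120 103 0.112
scene0 -90 195 0.1
scene0 -60 116 0.11
scene0 -30 383 0.096
scene0 0 434 0.095
scene0 30 293 0.11
scene0 60 353 0.101
```

Request:
jog_arm --rows '[[[1,-0.0345,0.0193,0,0,0,0],[1,-0.0345,0.0193,0,0,0,0],[1,-0.0345,0.0193,0,0,0,0],[1,-0.0335,0.0191,0,0,0,0],[1,0,0,0,0,0,0]]]'

```text
time: 2.65
position: [0.4747, 0.0665, 0.2319]
eef_rot: [179.8, 0.2, 89.7]
contact_force: [-0.2, -1.2, -0.6]
opening: 0.0854
finger_force: 0.0
```

Request:
jog_arm --rows '[[[1,0,0,0.03,0,0,0],[1,0,0,0.03,0,0,0],[1,0,0,0.02,0,0,0],[1,0,0,0,0,0,0],[1,0,0,0,0,0,0]]]'

```text
time: 3.07
position: [0.4709, 0.074, 0.1509]
eef_rot: [-179.9, 0.0, 90.1]
contact_force: [0.0, 0.1, 1.1]
opening: 0.0854
finger_force: 0.0
```

Request:
jog_arm --rows '[[[1,0,0,0.03,0,0,0],[1,0,0,0.03,0,0,0],[1,0,0,0.025,0,0,0],[1,0,0,0.015,0,0,0],[1,0,0,0,0,0,0]]]'

```text
time: 3.48
position: [0.4709, 0.0743, 0.0503]
eef_rot: [-179.9, 0.0, 90.1]
contact_force: [-1.2, 0.2, -0.4]
opening: 0.0856
finger_force: 0.0
```

Request:
jog_arm --rows '[[[0.4,0,0,0,0,0,0],[0.4,0,0,0,0,0,0],[0.4,0,0,0,0,0,0],[0.4,0,0,0,0,0,0],[0.4,0,0,0,0,0,0]]]' --newtons 30

```text
time: 3.9
position: [0.473, 0.0745, 0.0534]
eef_rot: [179.8, -0.1, 90.1]
contact_force: [-1.5, -0.2, 6.8]
opening: 0.0591
finger_force: 30.6
```

Request:
jog_arm --rows '[[[0.4,0,0,-0.02,0,0,0],[0.4,0,0,-0.037,0,0,0],[0.4,0,0,-0.037,0,0,0],[0.4,0,0,-0.037,0,0,0],[0.4,0,0,-0.037,0,0,0]]]'

```text
time: 4.32
position: [0.4716, 0.0739, 0.2225]
eef_rot: [179.9, -0.0, 90.0]
contact_force: [0.4, 0.3, -0.8]
opening: 0.059
finger_force: 32.7
```

Request:
jog_arm --rows '[[[0.4,0,0,0,0,0,0],[0.4,-0.02,0,0,0,0,0],[0.4,-0.036,-0.002,0,0,0,0],[0.4,-0.036,-0.002,0,0,0,0],[0.4,-0.036,-0.002,0,0,0,0]]]'

```text
time: 4.73
position: [0.4659, -0.055, 0.2209]
eef_rot: [179.8, -0.1, 90.1]
contact_force: [0.2, -0.7, -0.7]
opening: 0.0593
finger_force: 32.7
```

Request:
jog_arm --rows '[[[0.4,-0.036,0,0,0,0,0],[0.4,-0.036,0,0,0,0,0],[0.4,-0.036,0,0,0,0,0],[0.4,-0.036,0,0,0,0,0],[0.4,-0.036,0,0,0,0,0]]]'

```text
time: 5.15
position: [0.466, -0.2356, 0.2209]
eef_rot: [179.9, -0.0, 90.1]
contact_force: [1.3, -0.0, -1.0]
opening: 0.0597
finger_force: 32.7
```

Request:
jog_arm --rows '[[[0.4,-0.036,0,0,0,0,0],[0.4,-0.036,0,0,0,0,0],[0.4,-0.036,0,0,0,0,0],[0.4,-0.036,0,0,0,0,0],[0.4,-0.023,0,0,0,0,0]]]'

```text
time: 5.57
position: [0.4652, -0.4051, 0.2212]
eef_rot: [179.9, 0.2, 89.9]
contact_force: [0.1, -1.1, -0.1]
opening: 0.0592
finger_force: 32.7
```

Request:
jog_arm --rows '[[[0.4,0,0,0,0,0,0.1163],[0.4,0,0,0,0,0,0.1163],[0.4,0,0,0,0,0,0.1163],[0.4,0,0,0,0,0,0.1163],[0.4,0,0,0,0,0,0.1163]]]'

```text
time: 5.98
position: [0.4664, -0.4009, 0.2209]
eef_rot: [179.9, -0.0, 56.4]
contact_force: [0.1, -0.4, -0.8]
opening: 0.059
finger_force: 32.7
```

Request:
jog_arm --rows '[[[0.4,0,0,0,0,0,0.1163],[0.4,0,0,0,0,0,0.1163],[0.4,0,0,0,0,0,0.1163],[0.4,0,0,0,0,0,0.1163],[0.4,0,0,0,0,0,0]]]'

```text
time: 6.4
position: [0.4666, -0.4006, 0.2206]
eef_rot: [179.9, -0.1, 29.9]
contact_force: [-0.1, 0.1, -1.1]
opening: 0.0594
finger_force: 32.7
```

```bash
python3 - <<'E'
from h import *
from station import telemetry
s=telemetry.state(); print(s['time'],s['position'],s['eef_rot'],np.round(s['qpos'],1))
for n in('scene','side','wrist'):
    im,P=snap(n,n+'2'); 
    print(n,'tin_front',disc(P,[.355,-.445],.05,.1,.118),'cap',disc(P,[.539,-.339],.03,.174,.19))
    q=P.reshape(-1,3); q=q[(q[:,2]>.012)&(q[:,2]<.026)&(np.linalg.norm(q[:,:2]-[.539,-.339],axis=1)<.075)]
    if len(q)>10: print('tray',len(q),cv2.minAreaRect((q[:,:2]*1000).astype(np.float32)))
E
```

```text
6.4 [ 0.46656547 -0.4006457   0.22055488] [ 1.79931698e+02 -5.50536951e-02  2.99019449e+01] [  3.6  35.6  48.6  96.4 -29.8  61.6   1.3]
scene tin_front (820, array([ 355.1, -445. ]), array([ 354.7, -445.3])) cap (17, array([ 540. , -333.2]), array([ 540.8, -338.4]))
tray 218 ((539.5703735351562, -339.91961669921875), (106.98331451416016, 99.15048217773438), 42.76679611206055)
side tin_front (480, array([ 350.8, -445.2]), array([ 350.4, -445. ])) cap (0, 0, 0)
tray 129 ((535.3673706054688, -339.46728515625), (108.30742645263672, 98.07832336425781), 43.72315216064453)
wrist tin_front (0, 0, 0) cap (7250, array([ 540.3, -337.8]), array([ 540.4, -338.1]))
```

View pics/wrist2.png

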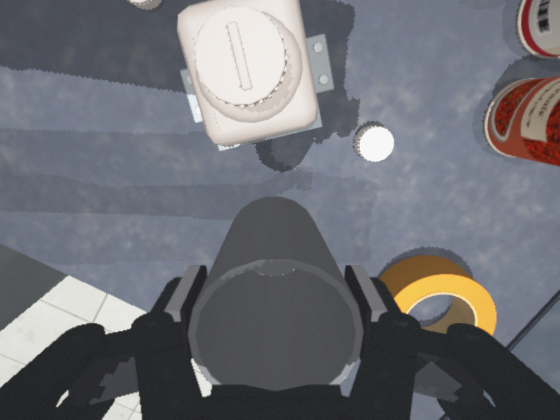

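The wrist view shows the cup held upright at (275,325), the jug's cap at (240,58) with its bar along the jug's x axis, and the look-alike at (375,142). The way down is clear.

Request:
jog_arm --rows '[[[0.4,-0.004,0.005,0.025,0,0,0],[0.4,0,0,0.035,0,0,0],[0.4,0,0,0.035,0,0,0],[0.4,0,0,0.03,0,0,0],[0.4,0,0,0.02,0,0,0]]]'

```text
time: 6.97
position: [0.4643, -0.4059, 0.0717]
eef_rot: [-179.8, 0.0, 30.3]
contact_force: [0.1, 0.6, -0.0]
opening: 0.0591
finger_force: 32.7
```

Request:
jog_arm --rows '[[[0.4,0,0,0.01,0,0,0],[0.4,0,0,0.005,0,0,0],[0.4,0,0,0.003,0,0,0],[0.4,0,0,0,0,0,0],[0.4,0,0,0,0,0,0]]]'

```text
time: 7.38
position: [0.4658, -0.4079, 0.0577]
eef_rot: [179.9, -0.1, 30.1]
contact_force: [0.4, -0.4, -0.4]
opening: 0.0591
finger_force: 32.7
```

Request:
jog_arm --rows '[[[0.4,0,0,0.002,0,0,0],[0.4,0,0,0.002,0,0,0],[0.4,0,0,0,0,0,0],[0.4,0,0,0,0,0,0],[0.4,0,0,0,0,0,0]]]'

```text
time: 7.8
position: [0.4658, -0.4077, 0.0535]
eef_rot: [179.9, -0.1, 30.1]
contact_force: [-0.8, 0.8, 6.2]
opening: 0.0589
finger_force: 33.1
```

Request:
jog_arm --rows '[[[0.9,0,0,0,0,0,0],[0.9,0,0,0,0,0,0],[0.9,0,0,0,0,0,0],[0.9,0,0,0,0,0,0],[0.9,0,0,0,0,0,0]]]'

```text
time: 8.22
position: [0.4651, -0.4071, 0.0522]
eef_rot: [-180.0, 0.0, 30.1]
contact_force: [-0.4, -0.4, -0.6]
opening: 0.0773
finger_force: 0.0
```

Request:
jog_arm --rows '[[[0.9,0,0,-0.015,0,0,0],[0.9,0,0,-0.03,0,0,0],[0.9,0,0,-0.04,0,0,0],[0.9,0,0,-0.04,0,0,0],[0.9,0,0,-0.035,0,0,0]]]'

```text
time: 8.63
position: [0.4648, -0.4078, 0.2158]
eef_rot: [179.9, -0.0, 30.0]
contact_force: [0.7, -1.1, 0.7]
opening: 0.077
finger_force: 0.0
```

```bash
python3 - <<'E'
from h import *
from station import telemetry
s=telemetry.state(); print(s['time'],s['position'],s['eef_rot'],np.round(s['qpos'],1),s['opening'])
c=np.array([.5395,-.3383]); a=np.radians(43); M=np.array([[np.cos(a),np.sin(a)],[-np.sin(a),np.cos(a)]])
for n in('scene','side','wrist'):
    im,P=snap(n,n+'3'); r=disc(P,[.466,-.4075],.045,.085,.1); print(n,r,'cap',disc(P,[.539,-.339],.03,.174,.19))
    for k in r[1:]: print(' in jug',M@(np.array(k)/1000-c))
E
```

```text
8.6333 [ 0.4647732  -0.40775599  0.21579256] [ 1.79915557e+02 -1.09527654e-02  3.00316742e+01] [  4.6  36.2  48.3  96.2 -30.2  61.4   2.2] 0.07702264564151944
scene (188, array([ 465.5, -406.5]), array([ 465.1, -407.7])) cap (26, array([ 541.4, -337.9]), array([ 542.1, -340.2]))
 in jug [-0.10063246  0.00058956]
 in jug [-1.01743402e-01 -1.52689037e-05]
side (121, array([ 460.2, -407. ]), array([ 460.8, -407.5])) cap (109, array([ 536.7, -338.6]), array([ 535. , -339.2]))
 in jug [-0.10484964  0.00383847]
 in jug [-0.10475182  0.00306359]
wrist (1225, array([ 463.7, -407.6]), array([ 464.5, -407.3])) cap (7414, array([ 540.4, -338. ]), array([ 540.1, -338.5]))
 in jug [-0.1026991   0.00101266]
 in jug [-0.10190941  0.00068647]
```

View pics/wrist3.png

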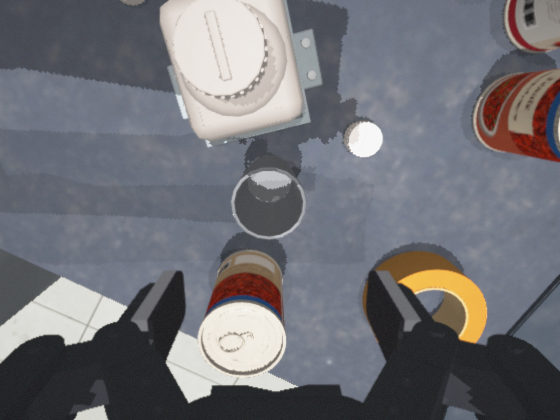

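The wrist view shows the cup standing free at (268,203), squarely in front of the jug's pouring side. Cap at (220,48), front tin at (243,335), tape at (430,300). In the jug frame the cup measures about x = -101.5 mm, y = +0.5 mm, which is good. Next is the cap.

Request:
jog_arm --rows '[[[0.9,0.02,-0.005,0,0,0,0],[0.9,0.03,-0.007,0,0,0,0],[0.9,0.03,-0.007,0,0,0,0],[0.9,0.02,-0.0036,0,0,0,0],[0.9,0,0,0,0,0,0]]]'

```text
time: 9.2
position: [0.5444, -0.3319, 0.2107]
eef_rot: [-179.8, -0.1, 30.5]
contact_force: [0.4, 0.8, -0.8]
opening: 0.0766
finger_force: 0.0
```

Request:
jog_arm --rows '[[[0.9,0,0,0,0,0,0],[0.9,0,0,0,0,0,0],[0.9,0,0,0.01,0,0,0],[0.9,0,0,0,0,0,0],[0.9,0,0,0,0,0,0]]]'

```text
time: 9.62
position: [0.539, -0.3379, 0.2014]
eef_rot: [-179.9, 0.1, 30.0]
contact_force: [0.8, -0.1, 0.5]
opening: 0.0768
finger_force: 0.0
```

Request:
jog_arm --rows '[[[0.9,0.0005,0,0.02,0,0,0],[0.9,0,0,0.02,0,0,0],[0.9,0,0,0.012,0,0,0],[0.9,0,0,0.003,0,0,0],[0.9,0,0,0,0,0,0]]]'

```text
time: 10.03
position: [0.5401, -0.3372, 0.1466]
eef_rot: [-179.9, 0.1, 30.1]
contact_force: [-0.2, -0.3, -0.9]
opening: 0.0767
finger_force: 0.0
```

Request:
jog_arm --rows '[[[0.2,0,0,0,0,0,0],[0.2,0,0,0,0,0,0],[0.2,0,0,0,0,0,0],[0.2,0,0,0,0,0,0],[0.2,0,0,0,0,0,0]]]' --newtons 70

```text
time: 10.45
position: [0.5412, -0.3377, 0.1484]
eef_rot: [179.9, -0.1, 30.1]
contact_force: [-0.8, -0.0, 4.2]
opening: 0.042
finger_force: 70.1
```

Request:
jog_arm --rows '[[[0.2,0,0,0,0,0,0],[0.2,0,0,0,0,0,0],[0.2,0,0,0,0,0,0],[0.2,0,0,0,0,0,0],[0.2,0,0,0,0,0,0]]]'

```text
time: 10.87
position: [0.5412, -0.3377, 0.148]
eef_rot: [179.9, -0.0, 30.1]
contact_force: [0.6, -0.1, 5.6]
opening: 0.0423
finger_force: 70.1
```

Request:
jog_arm --rows '[[[0.2,0,0,0.003,0,0,0],[0.2,0,0,0.003,0,0,0],[0.2,0,0,0.002,0,0,0],[0.2,0,0,0,0,0,0],[0.2,0,0,0,0,0,0]]]'

```text
time: 11.28
position: [0.5413, -0.3378, 0.1426]
eef_rot: [180.0, -0.1, 30.1]
contact_force: [-6.7, 7.0, 26.0]
opening: 0.0423
finger_force: 72.3
```

Request:
jog_arm --rows '[[[0.2,0,0,-0.0015,0,0,0],[0.2,0,0,0,0,0,-0.05],[0.2,0,0,0,0,0,-0.1],[0.2,0,0,0,0,0,-0.1],[0.2,0,0,0,0,0,0]]]'

```text
time: 11.7
position: [0.542, -0.3382, 0.1428]
eef_rot: [179.8, -0.1, 44.7]
contact_force: [-0.4, 0.2, 10.4]
opening: 0.0422
finger_force: 70.8
```

```bash
python3 - <<'E'
from station import telemetry
import numpy as np
s=telemetry.state(); print({k:np.round(s[k],3).tolist() for k in s})
E
```

```text
{'time': 11.7, 'qpos': [0.91, 41.47, 40.666, 95.829, -31.996, 54.661, 8.157], 'dq': [-0.412, 0.437, 1.021, 0.068, -1.214, 0.362, -6.409], 'joint_torque': [0.325, -49.952, 11.442, -17.605, 0.153, -0.344, 1.069], 'position': [0.542, -0.338, 0.143], 'eef_rot': [179.804, -0.085, 44.71], 'contact_force': [-0.387, 0.246, 10.373], 'torque': [0.143, 0.124, 0.017], 'finger_force': 70.788, 'opening': 0.042}
```

Request:
jog_arm --rows '[[[0.2,0,0,0.0005,0,0,-0.1],[0.2,0,0,0,0,0,-0.1],[0.2,0,0,0,0,0,-0.1],[0.2,0,0,0,0,0,-0.1],[0.2,0,0,0,0,0,-0.1]]]'

```text
time: 12.12
position: [0.5424, -0.3379, 0.1427]
eef_rot: [179.8, -0.0, 73.4]
contact_force: [-1.6, 2.4, 15.3]
opening: 0.0422
finger_force: 71.4
```

Request:
jog_arm --rows '[[[0.2,0,0,0,0,0,-0.1],[0.2,0,0,0,0,0,-0.1],[0.2,0,0,0,0,0,-0.1],[0.2,0,0,0,0,0,0],[0.2,0,0,0,0,0,0]]]'

```text
time: 12.53
position: [0.5424, -0.3375, 0.1427]
eef_rot: [179.8, 0.0, 90.3]
contact_force: [-1.2, 3.0, 17.1]
opening: 0.0425
finger_force: 71.2
```

```bash
python3 - <<'E'
from station import telemetry
import numpy as np
s=telemetry.state(); print(s['eef_rot'],s['torque'],s['qpos'])
E
```

```text
[1.79771508e+02 2.02467260e-02 9.02997773e+01] [0.69895734 0.32177814 0.02998733] [  7.95551371  38.22016692  29.24937004  95.39071124 -22.64552148
  52.14924974  46.29710742]
```

Request:
jog_arm --rows '[[[0.2,0,0,-0.005,0,0,0],[0.2,0,0,-0.005,0,0,0],[0.2,0,0,-0.005,0,0,0],[0.2,0,0,0,0,0,0],[0.2,0,0,0,0,0,0]]]'

```text
time: 12.95
position: [0.5404, -0.3371, 0.155]
eef_rot: [-180.0, -0.0, 90.2]
contact_force: [-0.1, 1.1, -0.1]
opening: 0.042
finger_force: 70.7
```

Force is near zero, so the cap is free. Lift.

Request:
jog_arm --rows '[[[0.2,0,0,-0.015,0,0,0],[0.2,0,0,-0.02,0,0,0],[0.2,0,0,-0.02,0,0,0],[0.2,0,0,-0.015,0,0,0],[0.2,0,0,-0.008,0,0,0]]]'

```text
time: 13.37
position: [0.541, -0.3377, 0.2346]
eef_rot: [179.9, 0.0, 90.2]
contact_force: [-0.3, -0.8, 0.1]
opening: 0.0423
finger_force: 71.5
```

Request:
jog_arm --rows '[[[0.2,0,0,0,0,0,0],[0.2,0,0,0,0,0,0],[0.2,0,0,0,0,0,0],[0.2,0,0,0,0,0,0],[0.2,0,0,0,0,0,0]]]'

```text
time: 13.78
position: [0.5403, -0.3369, 0.2322]
eef_rot: [-179.9, -0.0, 90.3]
contact_force: [0.6, -0.4, -1.5]
opening: 0.042
finger_force: 71.6
```

```bash
python3 - <<'E'
from h import *
a,Pa=snap('scene','scene4'); b,P=snap('side','side4')
print(disc(Pa,[.466,-.4075],.045,.085,.1),disc(P,[.466,-.4075],.045,.085,.1))
f=lambda im,x,y,s: cv2.resize(im[y:y+120,x:x+130,::-1],None,fx=3,fy=4 and 3,interpolation=cv2.INTER_CUBIC)
cv2.imwrite('pics/end.png',np.hstack([f(a,255,130,3),f(b,255,140,3)]))
E
```

```text
(188, array([ 464.8, -406.8]), array([ 465.2, -407.7])) (119, array([ 461.3, -407.8]), array([ 460.9, -407.4]))
```

View pics/end.png

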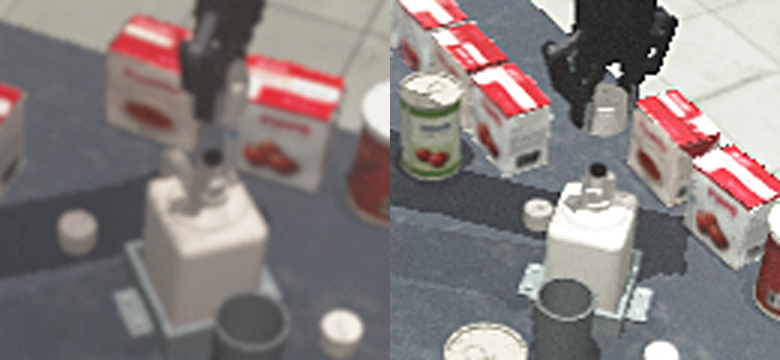

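The end view shows the jug's mouth open (left (212,158), right (598,170)). The cap is level in the gripper above it at right (607,110), and the cup stands in front at left (250,325). Handing in.

```bash
python3 -c "from station import job; print(job.job_done())"
```

```text
the job is handed in; nothing more can be done
None
```

The job is handed in at about 14 s: the cup stands free about 2 cm in front of the jug's holder, and the cap is off, held level in the gripper about 8.5 cm above the mouth.

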